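Load the work tray into the desktop engraver

TASK

Load the engraver: pick up the loose metal work tray by its bridge handle, pass its far edge in under the lowered green shield and tuck that edge under the retaining lip at the back of the bed while the handle edge is still raised. Then lower the handle edge behind the front sill so that the tray lies flat on the bed, and let go. Do not knock or push the shield, and leave the other things on the table where they are.

Things in the scene. Friction and masses are not known exactly. Their poses are not given: they have to be found in the camera images.
- tray_handle (a point): Centre of the loose work tray's steel bridge handle. Its bar is 64 mm long (tray x), 14 mm thick (tray y), 24 mm tall, with an 8 mm post at each end. This point is 40 mm above the tray's underside, 8 mm inside the near edge, 172 mm behind the leading edge. Open space, 23 mm, between plate and bar. Axes are the tray's: -y from handle towards the leading edge, z up.
- tray_lead (a point): Middle of the tray's leading edge (the 110 mm edge farthest from the handle, which enters the engraver first), at the underside; tray axes. The tray is a bare aluminium plate 110 (x) by 180 (y) by 5 mm, about 0.3 kg, lying flat on the table at the start; a 62 mm square, 4 mm thick plywood blank is fixed on top, from 41 to 103 mm behind the leading edge.
- tray_near (a point): Middle of the tray's near edge (the 110 mm edge beside the handle), at its underside; tray axes.
- pocket (a point): Centre of the engraver's bed pocket, on its level floor 20 mm above the table. The engraver is fixed; its place and yaw vary. Axes: -y is the way the tray goes in (to the column), z up; the seated tray's axes are parallel to these. The pocket is 118 mm wide (x) and 188 mm long (y -94 to +94 mm). Its side walls are 10 mm high and flare out a little at the front mouth.
- sill (a point): Middle of the front sill's top, 98 mm before the pocket's centre (pocket y +98 mm); axes as the pocket's. The sill is 8 mm thick and 10 mm high above the bed floor. The tray's near edge drops in behind it, with the handle outside the shield.
- lip (a point): Middle of the front lower edge of the retaining lip at the back of the bed: pocket y -78 mm, 12 mm above the floor; axes as the pocket's. The lip overhangs the floor from here back to the end wall at pocket y -94 mm, over the pocket's whole width; it is 6 mm thick. With the sill it prevents dropping or sliding the tray in level.
- shield_edge (a point): Middle of the lower front edge of the clear green shield, at pocket y -10 mm, 45 mm above the bed floor; axes as the pocket's. The shield is fixed, 170 mm wide, 150 mm tall, open above, its sides running back to the column with lower edges as high. Its small bar handle stands out 17 mm in front, 20 mm above this edge. The laser head hangs over 110 mm above the bed.
- shield: The green shield as a solid (see its edge). Its origin is on the table under the pocket's centre, axes as the pocket's.
- display: Bystander: white touch-screen panel with a black face, 100 by 130 mm, 38 mm high at most, loose; origin at the centre of its underside. It may lie in either of two places, the tray in the other.
- spool: Bystander: filament spool lying flat, 160 mm across, 62 mm high; origin at the centre of its underside.
- vase_mid (a point): Bystander: small white printed vase, 76 mm across, 110 mm tall; this point is half-way up.
- partsbin: Bystander: shallow grey open bin, 80 by 120 mm, 40 mm high; origin at the centre of its underside.
- scraper: Bystander: flat scraper, a black handle with a steel blade, about 250 mm long, lying flat along its x; origin at its underside.

How it is judged:
By the outcome, as a careful person would: the job done as asked, in the order asked, and still so for the second after the job is handed in, with the robot touching nothing.
It also fails if it takes over 45 s, if anything falls off the work surface, if the arm or the gripper's body presses on something with over 40 N, if the wrist force passes 120 N, or if a joint passes its speed limit or range.

ROBOT

A 7-joint arm with a two-finger parallel gripper is mounted at the origin on the work surface. World frame = base frame: x ahead of the robot, y to its left, z up, the work surface at z = 0. Lengths are in m, angles in rad, forces in N, time in s.
With the tool pointing down it reaches from about 0.4 to 0.875 m from the base axis. Payload 6.5 kg.
Tool frame: the origin (TCP) lies between the finger pads; the fingertips stand 11 mm ahead of it and the grasp point (between the pads) lies 8 mm behind it; z points along the fingers, y is the line along which they close (so a half turn about z gives the same grasp; the last joint's range is limited). The gripper opens to 88 mm and grips with 3 to 60 N. Pads are 18 mm wide; open, the fingers measure 123 mm over their backs; the gripper's body (75 mm by 187 mm) begins 45 mm behind the grasp point.
Start: joints at [1.275, 0.536, -0.004, 1.538, 0.003, 1.067, -0.071], TCP at [0.148, -0.633, 0.25] pointing down, gripper open.
Joint ranges: [-2.7, 2.7], [-0.37, 2.16], [-1.27, 1.26], [0.24, 2.4], [-1.31, 4.45], [0.19, 1.91], [-2.76, 2.76]. Speed limits (rad/s): [2.39, 2.39, 3.14, 3.14, 3.14, 3.14, 3.14].

INTERFACE

Orientations are given as [roll, pitch, yaw] about the fixed x, y, z axes, in that order (R = Rz(yaw) Ry(pitch) Rx(roll)).
In Python, from bench import bot gives the robot as it stands.
- The arm moves only by the tool drive_tool, never from a script. Its argument "steps" is a list of rows, each a list of 7 numbers: the turn, a rotation vector about the world's x, y, z in rad, then the shift along the world's x, y, z in mm, then the gripper's target within -1 to 1 (shut at 1, half-way at 0, fully open at -1). In form: [[wx, wy, wz, x, y, z, gripper], ...]. A call has exactly 5 rows; each row is the pose to reach, as a shift and turn from the pose commanded when the call began; what a row does not reach only later rows make up. A row lasts 1/10 s, in which the tool goes at most 50 mm and 8.59 degrees, less where a joint would pass 70% of its speed; a pose out of reach is approached as far as the arm can. A call with a gripper value outside its range is refused whole. The fingers move at their own pace and stop on an object; the grip force is fixed at half the most. Time passes only in rows, so rows that repeat a pose let the fingers close, or fill a call up. It gives the time, the measured TCP pose, the force, the opening and the grip force at its end, in the units of the state.
- bot.sense(): the state, without advancing time (a new reading comes with each control period).
- bot.capture(name): name is "scene" or "top"; returns a dict with "color" (420x560x3 uint8, red, green, blue), "depth" (420x560 float32, m along the optical axis (not along the pixel's ray), 0 where there is no reading), "K" (3x3 intrinsics, pixels), "world_to_cam" (4x4, takes a point from world to camera coordinates). Camera axes: x right, y down, z forward; pixel columns grow to the right and rows downward; lengths in m; the calibration is good to about 2 mm. A picture is of the moment at which its call begins.
- bot.job_done(): hands the job in; it is judged then, once.
Trained networks look in the newest picture that a camera, given by its name, has taken for a name from the list of things; names that differ only in an ending like _2 or _b are one class to them, and where a whole thing is asked for, a point or a joint stands for the part that bears it (a point fixed in the world has none). Each returns a list of dicts, best first, with "p" (0 to 1); they miss things now and then, are a little off and sometimes report something else, mostly with a low value. They report only what shows in the picture. A call takes as long as a camera call.
- bot.silhouettes(camera, label): "region" (420x560 bool, what is visible of it).
- bot.spot_point(camera, label): "xyz" ([x, y, z] in m, in world coordinates, good to about 4 mm: a listed point, or the origin of a listed thing).
The state is a dict: "clock": time; "q": joint angles; "dq": joint speeds; "tau": joint torques, N m; "ee_pos": TCP position; "eef_rot": TCP orientation; "force": force on the tool from outside, world axes, zero at the start; "wrist_torque": the same for the moment, N m; "finger_gap": opening from 0.0 (shut) to 1.0 (fully open); "finger_force": force on a finger pad.
Only numpy, scipy, OpenCV 4.12 (cv2) and the standard library are available. Lean on these libraries where they do the work, as an engineer would, in place of code of your own. Each camera call takes 0.05 s, during which the arm holds its last target. There are 200 camera calls.

## Working session

There is one attempt and no reset: what is moved stays moved. The work goes in short steps, Python scripts to look and compute and a tool call to move; the robot and the scene stay as the last step left them, time stands still between calls to the robot, and variables do not carry over. Pictures are saved under pics/ and viewed, at most 10 in all, crops included, and the job is handed in when it is done.

Besides the shell and the picture viewer there is one more tool, called after "Request:" by a JSON object that holds its "fn" and its "kwargs", one argument or row to a line. drive_tool: Moves the arm, as the interface text tells. Its arguments: {"type":"object","properties":{"steps":{"type":"array"}},"required":["steps"]}

```bash
ls; mkdir -p pics
cat > h.py <<'E'
import numpy as np,cv2
from bench import bot
def snap(cam,fn):
    c=bot.capture(cam); cv2.imwrite('pics/'+fn,c['color'][:,:,::-1]); return c
def cloud(c):
    K=c['K'];d=c['depth'];v,u=np.mgrid[:420,:560]
    p=np.stack([(u-K[0,2])/K[0,0]*d,(v-K[1,2])/K[1,1]*d,d],-1)
    T=np.linalg.inv(c['world_to_cam']); w=p@T[:3,:3].T+T[:3,3]; w[d==0]=np.nan; return w
E
python3 - <<'E'
from h import *
np.set_printoptions(precision=4,suppress=True)
C={}
for cam in('scene','top'):
    C[cam]=snap(cam,cam+'0.png'); print(cam,np.linalg.inv(C[cam]['world_to_cam'])[:3,3])
    for l in ['tray_handle','tray_lead','tray_near','pocket','sill','lip','shield_edge','display','spool','vase_mid','partsbin','scraper']:
        print(l,[(np.round(r['xyz'],4).tolist(),round(r['p'],2)) for r in bot.spot_point(cam,l)[:2]])
s=bot.sense();print(s)
cv2.imwrite('pics/both.png',np.hstack([cv2.imread('pics/scene0.png'),cv2.imread('pics/top0.png')])[:, :])
E
```

```text
pics
scene [ 0.7408 -0.5762  1.0384]
tray_handle [([0.6299, 0.274, 0.0426], 0.7)]
tray_lead [([0.4151, 0.1753, 0.0036], 0.75), ([0.5878, 0.1053, 0.0005], 0.64)]
tray_near [([0.628, 0.277, -0.0009], 0.66), ([0.5685, -0.083, 0.0266], 0.27)]
pocket [([0.5609, -0.1853, 0.02], 0.69)]
sill [([0.5724, -0.0838, 0.027], 0.88)]
lip [([0.5566, -0.2577, 0.0305], 0.62)]
shield_edge [([0.5644, -0.1886, 0.0673], 0.83)]
display []
spool [([0.5524, 0.4637, -0.0002], 0.69)]
vase_mid [([0.7696, 0.1449, 0.055], 0.85), ([0.4165, 0.1715, 0.0038], 0.41)]
partsbin [([0.2768, -0.249, 0.0012], 0.91)]
scraper [([0.7973, -0.0652, 0.0002], 0.83)]
top [0.2863 0.0929 1.2687]
tray_handle [([0.6326, 0.2731, 0.0412], 0.86)]
tray_lead [([0.5897, 0.1073, 0.0011], 0.67)]
tray_near [([0.6361, 0.2822, 0.0002], 0.8)]
pocket [([0.5595, -0.1816, 0.0246], 0.76)]
sill [([0.5674, -0.0853, 0.0295], 0.58), ([0.552, 0.4646, -0.0004], 0.26)]
lip [([0.5524, -0.2551, 0.0279], 0.59)]
shield_edge [([0.5565, -0.1946, 0.0674], 0.8)]
display [([0.4135, 0.1677, 0.0015], 0.58)]
spool [([0.5489, 0.4642, 0.0001], 0.67)]
vase_mid [([0.772, 0.1488, 0.0534], 0.62)]
partsbin [([0.2792, -0.2528, -0.0016], 0.68), ([0.5907, 0.1055, -0.0017], 0.59)]
scraper [([0.8014, -0.0714, 0.0012], 0.97)]
{'clock': 1.3, 'q': array([ 1.2748,  0.5364, -0.0044,  1.5379,  0.0026,  1.0673, -0.0712]), 'dq': array([-0.0009,  0.0006,  0.0002,  0.0015, -0.0009, -0.0013, -0.0004]), 'tau': array([  0.001 , -57.0898,   0.9906, -25.1909,  -0.0563,   0.0109,
         0.    ]), 'ee_pos': array([ 0.148 , -0.6329,  0.2497]), 'eef_rot': array([-3.1415,  0.0001,  0.2298]), 'force': array([-0.1313,  0.705 ,  0.1636]), 'wrist_torque': array([-0.0448, -0.0366, -0.0111]), 'finger_force': 0.0, 'finger_gap': 1.00290003025363}
```

View pics/scene0.png

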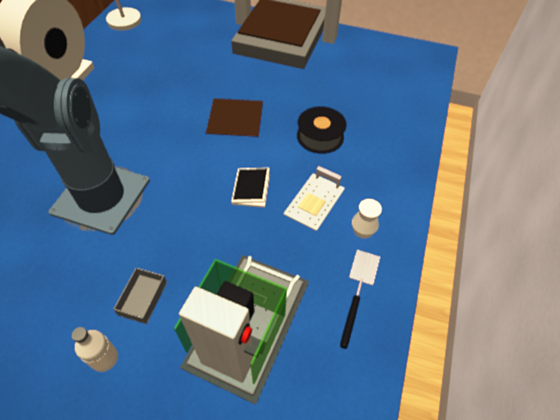

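View pics/top0.png

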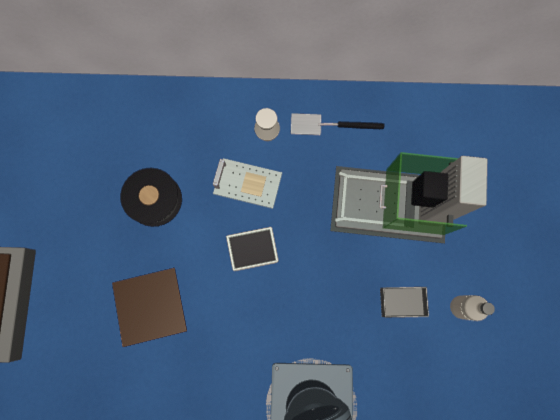

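The scene view shows the tray with its handle at (328,175), the display at (250,185) and the engraver at (245,325). The top view shows the tray at (248,183), the handle at (220,173), the bed mouth at (340,203) and the shield at (385–465,155–235). This agrees with the networks: the tray is in the right-hand place and the display in the other.

Now I'll refine the yaws.

Run:
```python
from h import *
np.set_printoptions(precision=4,suppress=True)
for cam in('scene','top'):
    c=bot.capture(cam); w=cloud(c)
    r=bot.silhouettes(cam,'tray_handle')
    if r:
        m=r[0]['region']; p=w[m]; 
        q=p[(p[:,2]<.012)&(p[:,2]>-.004)]; print(cam,'tray',r[0]['p'],m.sum(),len(q),cv2.minAreaRect((q[:,:2]*1000).astype(np.float32)), np.median(q[:,2]))
        q=p[(p[:,2]>.04)]; print('bar',len(q),cv2.minAreaRect((q[:,:2]*1000).astype(np.float32)),np.median(q[:,2]))
    # base slab / floor
    b=(w[...,0]>.42)&(w[...,0]<.72)&(w[...,1]>-.4)&(w[...,1]<-.05)
    p=w[b]; print('maxz',np.nanmax(p[:,2]), np.percentile(p[:,2],99))
    q=p[(p[:,2]>.024)&(p[:,2]<.036)&(p[:,1]>-.18)]
    print('rim',len(q),cv2.minAreaRect((q[:,:2]*1000).astype(np.float32)))
    q=p[(p[:,2]>.012)&(p[:,2]<.036)]
    print('base',len(q),cv2.minAreaRect((q[:,:2]*1000).astype(np.float32)))
    r=bot.silhouettes(cam,'shield')
    if r:
        q=w[r[0]['region']]; q=q[(q[:,2]>.07)]; print('shield',len(q),q.min(0),q.max(0))
    im=c['color'][:,:,::-1]
    x0,y0=(180,240) if cam=='scene' else (320,140)
    cv2.imwrite(f'pics/{cam}_eng.png',cv2.resize(im[y0:y0+140 if cam=='scene' else y0+110,x0:x0+150 if cam=='scene' else x0+180],None,fx=4,fy=4,interpolation=cv2.INTER_CUBIC))
```

```text
scene tray 0.67 2031 1707 ((612.4168701171875, 199.48666381835938), (194.24708557128906, 111.81759643554688), 78.11366271972656) 0.007160872380519878
bar 140 ((631.0130004882812, 274.7928161621094), (16.967025756835938, 75.12425994873047), 78.69354248046875) 0.051385207677953515
maxz 0.324633994307989 0.32258741795510326
rim 369 ((582.7138671875, -91.55876159667969), (82.69990539550781, 176.79611206054688), 66.86296081542969)
base 2522 ((560.291259765625, -218.99913024902344), (309.92578125, 172.69044494628906), 85.2078628540039)
shield 3226 [ 0.4627 -0.3689  0.0701] [ 0.6473 -0.1845  0.3223]
top tray 0.88 2413 2124 ((613.3997802734375, 200.26251220703125), (193.2349853515625, 116.54887390136719), 77.24346160888672) 0.006051103543723624
bar 152 ((629.873291015625, 274.5921630859375), (14.999893188476562, 78.32820129394531), 77.98397827148438) 0.05163174243250068
maxz 0.32687347524275057 0.3231453477503669
rim 590 ((567.4511108398438, -123.62493133544922), (119.14395141601562, 166.73561096191406), 86.28099060058594)
base 3240 ((559.0803833007812, -216.9293212890625), (311.0663146972656, 176.15310668945312), 84.3155288696289)
shield 2692 [ 0.4642 -0.3546  0.0701] [ 0.6486 -0.1721  0.2836]
```

View pics/top_eng.png

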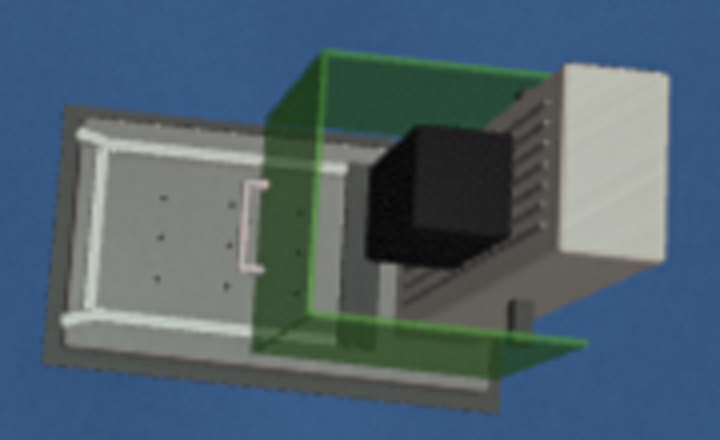

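The crop shows the sill's white bar at crop (97,228), the side walls at (105,145)–(345,170) and (95,318)–(250,333), and the shield's bar handle at (250,225). Now I'll travel above the engraver, whose top is at about 0.325 m, to the tray.

Request:
{"fn": "drive_tool", "kwargs": {
  "steps": [
    [0,0,0.06,22,28,35,-1],
    [0,0,0.12,48,58,67,-1],
    [0,0,0.18,75,89,95,-1],
    [0,0,0.24,103,121,115,-1],
    [0,0,0.3,132,153,130,-1]
  ]
}}

```text
clock: 2.1
ee_pos: [0.2811, -0.4789, 0.3817]
eef_rot: [3.139, 0.0, 0.532]
force: [0.4, 0.1, -0.1]
finger_gap: 1.003
finger_force: 0.0
```

Request:
{"fn": "drive_tool", "kwargs": {
  "steps": [
    [0,0,0.06,24,42,14,-1],
    [0,0,0.12,48,84,28,-1],
    [0,0,0.18,72,126,40,-1],
    [0,0,0.24,96,168,48,-1],
    [0,0,0.3,120,210,50,-1]
  ]
}}

```text
clock: 2.6
ee_pos: [0.401, -0.2682, 0.4311]
eef_rot: [3.139, -0.0, 0.832]
force: [1.6, 0.1, 0.4]
finger_gap: 1.001
finger_force: 0.0
```

Request:
{"fn": "drive_tool", "kwargs": {
  "steps": [
    [0,0,0.05,16,46,0,-1],
    [0,0,0.1,32,92,0,-1],
    [0,0,0.15,48,138,-5,-1],
    [0,0,0.2,64,184,-15,-1],
    [0,0,0.25,80,230,-30,-1]
  ]
}}

```text
clock: 3.1
ee_pos: [0.4804, -0.0389, 0.4006]
eef_rot: [3.139, -0.001, 1.082]
force: [0.3, -0.5, 0.1]
finger_gap: 1.004
finger_force: 0.0
```

Request:
{"fn": "drive_tool", "kwargs": {
  "steps": [
    [0,0,0.06,16,44,-8,-1],
    [0,0,0.12,32,88,-20,-1],
    [0,0,0.18,48,132,-35,-1],
    [0,0,0.24,64,176,-52,-1],
    [0,0,0.28,80,220,-70,-1]
  ]
}}

```text
clock: 3.6
ee_pos: [0.5604, 0.1807, 0.3296]
eef_rot: [3.141, -0.0, 1.361]
force: [0.3, -1.5, 0.8]
finger_gap: 1.001
finger_force: 0.0
```

Run:
```python
from h import *
np.set_printoptions(precision=4,suppress=True)
s=bot.sense();print(s['clock'],s['ee_pos'],s['eef_rot'],s['q'])
c=bot.capture('top');K=c['K'];T=np.linalg.inv(c['world_to_cam'])
def ray(u,v,z):
    d=T[:3,:3]@np.array([(u-K[0,2])/K[0,0],(v-K[1,2])/K[1,1],1]);o=T[:3,3];return (o+d*(z-o[2])/d[2])[:2]
P={k:ray(320+(a-1.5)/4,140+(b-1.5)/4,.03) for k,(a,b) in dict(sill=(97,228),u0=(105,145),u1=(345,170),l0=(95,318),l1=(250,333),s0=(102,155),s1=(92,308)).items()}
print(P)
for a,b in(('u0','u1'),('l0','l1')):
    d=P[a]-P[b];print(np.degrees(np.arctan2(d[1],d[0])))
```

```text
3.6 [0.5604 0.1807 0.3296] [ 3.1407 -0.0001  1.3612] [ 0.1147  0.4412 -0.6899  1.5844  0.294   1.2215 -0.8389]
{'sill': array([ 0.5718, -0.0855]), 'u0': array([ 0.6335, -0.0913]), 'u1': array([ 0.6196, -0.2649]), 'l0': array([ 0.5062, -0.0839]), 'l1': array([ 0.4984, -0.194 ]), 's0': array([ 0.626 , -0.0892]), 's1': array([ 0.5134, -0.0818])}
85.42385291061589
85.92397481119816
```

Request:
{"fn": "drive_tool", "kwargs": {
  "steps": [
    [0,0,0,14,19,-44,-1],
    [0,0,0,28,38,-88,-1],
    [0,0,0,42,57,-132,-1],
    [0,0,0,56,76,-172,-1],
    [0,0,0,70,93,-210,-1]
  ]
}}

```text
clock: 4.15
ee_pos: [0.6299, 0.2727, 0.1179]
eef_rot: [-3.141, 0.001, 1.36]
force: [0.3, -0.2, 0.3]
finger_gap: 0.999
finger_force: 0.0
```

Run:
```python
from h import *
s=bot.sense();print(s['clock'],s['ee_pos'],s['eef_rot'],s['q'])
c=snap('scene','a1.png')
for cam in('scene',):
  for l in('tray_handle','tray_lead'): print(l,[(np.round(r['xyz'],4),round(r['p'],2)) for r in bot.spot_point(cam,l)[:2]])
im=cv2.imread('pics/a1.png')[110:260,230:410];cv2.imwrite('pics/a1c.png',cv2.resize(im,None,fx=4,fy=4,interpolation=cv2.INTER_CUBIC))
```

```text
4.15 [0.62994237 0.27272308 0.11793449] [-3.14125180e+00  5.69943857e-04  1.35994899e+00] [-0.11748392  0.8187623  -0.56696523  1.49256027  0.4935046   0.9761579
 -1.03154629]
tray_handle [(array([0.6302, 0.2715, 0.04  ]), 0.67), (array([0.4143, 0.1757, 0.0053]), 0.65)]
tray_lead [(array([0.5897, 0.1067, 0.0026]), 0.72), (array([ 0.5572, -0.2608,  0.0273]), 0.54)]
```

View pics/a1c.png

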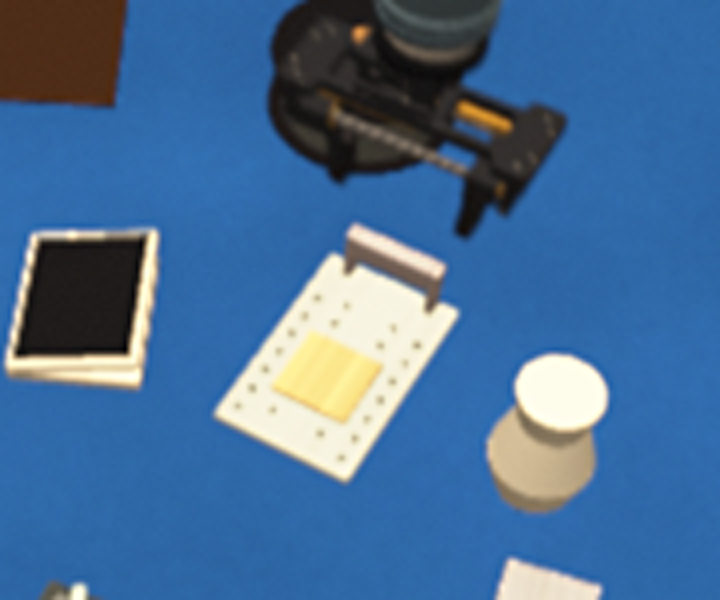

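The crop shows the open fingers at (340,165) and (468,225), straddling the line of the handle bar, which runs from (350,240) to (440,280). The closing line is parallel to the bar, so I'll descend and grip it across its 64 mm ends. That keeps the wide gripper body clear of the shield.

Request:
{"fn": "drive_tool", "kwargs": {
  "steps": [
    [0,0,0,0,0,-30,-1],
    [0,0,0,0,0,-60,-1],
    [0,0,0,0,0,-80,-1],
    [0,0,0,0,0,-93,-1],
    [0,0,0,0,0,-93,-1]
  ]
}}

```text
clock: 4.8
ee_pos: [0.6293, 0.2713, 0.0265]
eef_rot: [-3.141, 0.001, 1.359]
force: [-0.3, -0.7, -0.2]
finger_gap: 0.998
finger_force: 0.0
```

Request:
{"fn": "drive_tool", "kwargs": {
  "steps": [
    [0,0,0,0,0,0,1],
    [0,0,0,0,0,0,1],
    [0,0,0,0,0,0,1],
    [0,0,0,0,0,0,1],
    [0,0,0,0,0,0,1]
  ]
}}

```text
clock: 5.3
ee_pos: [0.6305, 0.2727, 0.0286]
eef_rot: [3.14, -0.001, 1.36]
force: [-1.9, -0.3, 6.1]
finger_gap: 0.883
finger_force: 30.0
```

Request:
{"fn": "drive_tool", "kwargs": {
  "steps": [
    [0,0,0,0,0,8,1],
    [0,0,0,0,0,16,1],
    [0,0,0,0,0,24,1],
    [0,0,0,0,0,30,1],
    [0,0,0,0,0,30,1]
  ]
}}

```text
clock: 5.8
ee_pos: [0.6304, 0.2724, 0.0583]
eef_rot: [3.14, -0.001, 1.36]
force: [0.4, -0.3, -3.2]
finger_gap: 0.88
finger_force: 30.0
```

```bash
cat >> h.py <<'E'
def tray(cam,exclude_above=.03):
    """plate plane fit + spots, from the tray's silhouette"""
    c=bot.capture(cam);w=cloud(c)
    for l in('tray_handle','tray_lead','tray_near'):
        print(cam,l,[(np.round(r['xyz'],4).tolist(),round(r['p'],2)) for r in bot.spot_point(cam,l)[:2]])
    r=bot.silhouettes(cam,'tray_handle')
    if r:
        m=cv2.erode(r[0]['region'].astype(np.uint8),np.ones((3,3)))>0
        p=w[m];p=p[np.isfinite(p[:,2])];best=None
        rng=np.random.default_rng(0)
        for _ in range(300):
            a=p[rng.choice(len(p),3,False)];n=np.cross(a[1]-a[0],a[2]-a[0]);L=np.linalg.norm(n)
            if L<1e-4: continue
            n/=L*np.sign(n[2]);k=abs((p-a[0])@n)<.003
            if n[2]>.7 and (best is None or k.sum()>best.sum()): best=k
        q=p[best];m0=q.mean(0);n=np.linalg.svd(q-m0)[2][2];n*=np.sign(n[2])
        print('plane',r[0]['p'],len(q),'n',np.round(n,4),'c',np.round(m0,4),'rect',cv2.minAreaRect((q[:,:2]*1000).astype(np.float32)))
    return c
E
python3 - <<'E'
from h import *
s=bot.sense();print(s['clock'],s['ee_pos'],s['eef_rot'],s['force'],s['wrist_torque'],s['finger_gap'])
tray('top')
tray('scene')
E
```

```text
5.8 [0.63035599 0.27241656 0.05831302] [ 3.14017040e+00 -1.12842909e-03  1.35973910e+00] [ 0.36498619 -0.3469931  -3.1649413 ] [ 0.160048   -0.08272489  0.01350176] 0.87977956645498
top tray_handle [([0.6341, 0.272, 0.07], 0.76)]
top tray_lead [([0.5596, -0.1952, 0.064], 0.63)]
top tray_near [([0.637, 0.2834, 0.028], 0.92)]
plane 0.89 314 n [ 0.0149 -0.0286  0.9995] c [0.5829 0.2178 0.0335] rect ((571.1979370117188, 210.84095764160156), (140.53248596191406, 45.24620056152344), 57.08396911621094)
scene tray_handle [([0.6324, 0.2741, 0.0719], 0.61)]
scene tray_lead [([0.5898, 0.1047, 0.0287], 0.69)]
scene tray_near []
plane 0.97 1216 n [-4.000e-04 -2.240e-02  9.997e-01] c [0.612  0.1932 0.0329] rect ((611.2307739257812, 196.047119140625), (179.79046630859375, 104.53469848632812), 76.94998168945312)
```

The tray is held nearly level, with the lead about 4 mm low. Carrying it to the mouth of the engraver and turning it to the bed's yaw.

Request:
{"fn": "drive_tool", "kwargs": {
  "steps": [
    [0,0,0,-2,-10,15,1],
    [0,0,0.03,-7,-30,30,1],
    [0,0,0.06,-13,-60,42,1],
    [0,0,0.09,-20,-95,42,1],
    [0,0,0.11,-27,-130,42,1]
  ]
}}

```text
clock: 6.8
ee_pos: [0.6029, 0.1403, 0.1008]
eef_rot: [3.14, 0.0, 1.471]
force: [-0.4, -0.7, -2.1]
finger_gap: 0.879
finger_force: 30.0
```

Request:
{"fn": "drive_tool", "kwargs": {
  "steps": [
    [0,0,0.02,-7,-35,0,1],
    [0,0,0.03,-14,-70,0,1],
    [0,0,0.03,-20,-103,0,1],
    [0,0,0.03,-25,-125,0,1],
    [0,0,0.03,-25,-133,0,1]
  ]
}}

```text
clock: 7.3
ee_pos: [0.577, 0.0048, 0.0997]
eef_rot: [-3.141, 0.003, 1.495]
force: [-0.5, 0.7, -3.3]
finger_gap: 0.883
finger_force: 30.0
```

Run:
```python
from h import *
s=bot.sense();print(s['clock'],s['ee_pos'],s['eef_rot'],s['force'],s['wrist_torque'],s['finger_gap'],s['q'])
a=tray('top')['color']
b=tray('scene')['color']
f=lambda i:cv2.resize(i[:,:,::-1],None,fx=4,fy=4,interpolation=cv2.INTER_CUBIC)
cv2.imwrite('pics/b.png',np.vstack([f(a[150:225,250:440]),f(b[195:270,190:380])]))
```

```text
7.3 [0.5770425  0.00476134 0.09972732] [-3.14138873e+00  2.88860553e-03  1.49543087e+00] [-0.54250066  0.71230373 -3.31078881] [ 0.19849018 -0.08828945  0.02726569] 0.8827980763254006 [ 0.35341199  0.70028474 -0.60414121  1.80760901  0.53730309  0.80423526
 -0.59978938]
top tray_handle [([0.8025, -0.0675, 0.0026], 0.3)]
top tray_lead []
top tray_near []
plane 0.78 257 n [-0.0232 -0.1106  0.9936] c [ 0.541  -0.066   0.0675] rect ((532.8509521484375, -66.03716278076172), (93.64323425292969, 47.62883377075195), 46.56397247314453)
scene tray_handle []
scene tray_lead [([0.5619, -0.1524, 0.0526], 0.7)]
scene tray_near [([0.5793, 0.0197, 0.0699], 0.85), ([0.5551, -0.2616, 0.0323], 0.74)]
plane 0.9 1452 n [-0.007  -0.1071  0.9942] c [ 0.5746 -0.0482  0.07  ] rect ((574.2716064453125, -47.745399475097656), (140.33843994140625, 102.30823516845703), 85.15721130371094)
```

View pics/b.png

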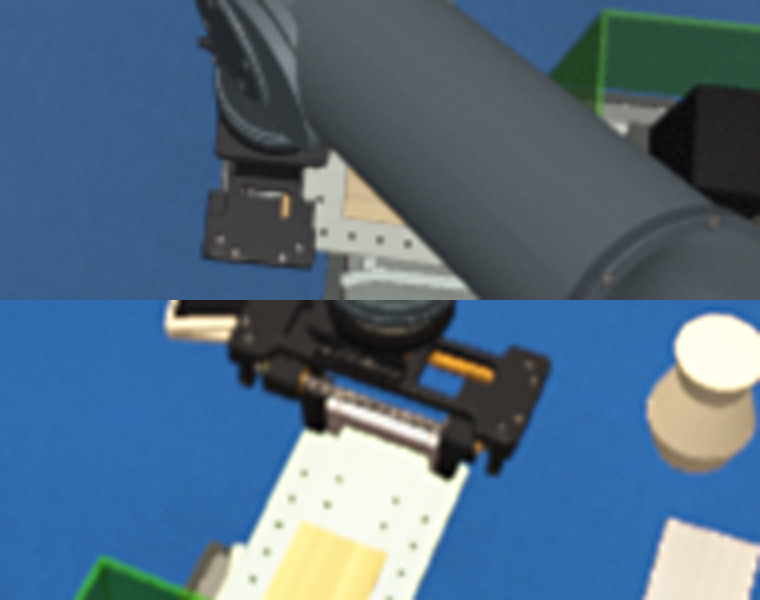

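The tray is aligned (yaw −0.084 against the bed's −0.085). It has sagged to a 0.107 rad lead-down tilt, which suits tucking the edge under the lip. The picture shows the arm link covering most of the bed in the top view, and in the scene view the tray entering centrally towards the mouth. Next I'll lower it, then go in slowly.

Request:
{"fn": "drive_tool", "kwargs": {
  "steps": [
    [0,0,0,0,0,-7,1],
    [0,0,0,0,0,-15,1],
    [0,0,0,0,0,-21,1],
    [0,0,0,0,0,-24,1],
    [0,0,0,0,0,-24,1]
  ]
}}

```text
clock: 8.3
ee_pos: [0.5772, 0.0091, 0.0743]
eef_rot: [-3.14, 0.0, 1.5]
force: [-0.3, -0.2, -3.0]
finger_gap: 0.88
finger_force: 30.0
```

Request:
{"fn": "drive_tool", "kwargs": {
  "steps": [
    [0,0,0,0,-4,0,1],
    [0,0,0,-1,-12,0,1],
    [0,0,0,-2,-24,0,1],
    [0,0,0,-3,-36,0,1],
    [0,0,0,-3,-40,0,1]
  ]
}}

```text
clock: 8.8
ee_pos: [0.5744, -0.0341, 0.0749]
eef_rot: [-3.141, 0.002, 1.497]
force: [-0.5, 0.2, -2.6]
finger_gap: 0.887
finger_force: 30.0
```

Run:
```python
from h import *
s=bot.sense();print(s['clock'],s['ee_pos'],s['eef_rot'],s['force'],s['wrist_torque'])
b=tray('scene')['color']
f=lambda i:cv2.resize(i[:,:,::-1],None,fx=4,fy=4,interpolation=cv2.INTER_CUBIC)
cv2.imwrite('pics/c.png',f(b[230:370,180:370]))
```

```text
8.8 [ 0.57443917 -0.03405754  0.07494867] [-3.14124666e+00  1.72130637e-03  1.49671966e+00] [-0.54940658  0.17847347 -2.56363436] [ 0.14867044 -0.08383843 -0.01419973]
scene tray_handle [([0.4153, 0.1765, 0.0029], 0.74), ([0.5736, -0.0343, 0.0856], 0.62)]
scene tray_lead [([0.5575, -0.1993, 0.0264], 0.59)]
scene tray_near []
plane 0.97 1001 n [-0.0117 -0.1124  0.9936] c [ 0.5738 -0.0747  0.0473] rect ((568.1326904296875, -111.75672149658203), (173.232177734375, 104.30317687988281), 84.73543548583984)
```

View pics/c.png

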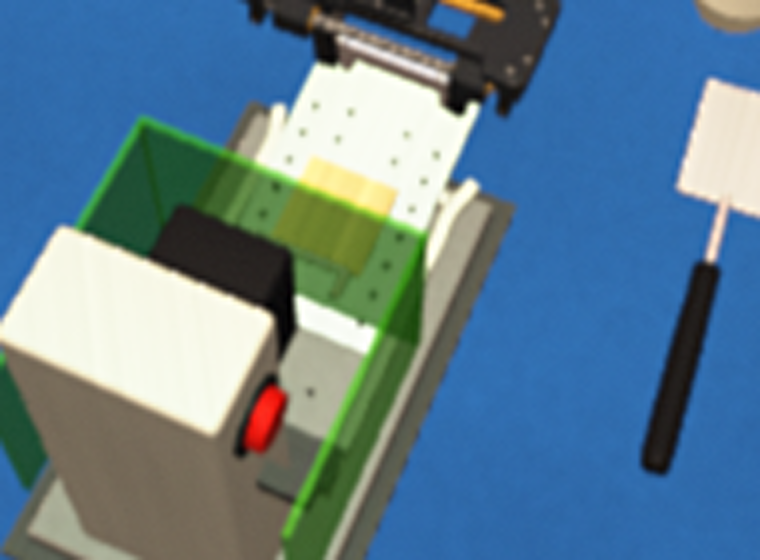

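The crop shows the tray centred between the flared walls. Its lead edge is under the shield at crop (330,320), with the shield untouched and bare floor ahead up to the dark lip near (300,465). Continuing in, a little lower.

Request:
{"fn": "drive_tool", "kwargs": {
  "steps": [
    [0,0,0,0,-4,-1,1],
    [0,0,0,-1,-14,-2,1],
    [0,0,0,-2,-26,-3,1],
    [0,0,0,-3,-37,-4,1],
    [0,0,0,-3,-41,-4,1]
  ]
}}

```text
clock: 9.55
ee_pos: [0.5712, -0.0747, 0.0706]
eef_rot: [-3.141, 0.001, 1.497]
force: [-0.1, -0.6, -2.9]
finger_gap: 0.884
finger_force: 30.0
```

Run:
```python
from h import *
s=bot.sense();print(s['clock'],s['ee_pos'],s['eef_rot'],s['force'],s['wrist_torque'])
b=tray('scene')['color']
f=lambda i:cv2.resize(i[:,:,::-1],None,fx=5,fy=5,interpolation=cv2.INTER_CUBIC)
cv2.imwrite('pics/d.png',f(b[260:375,200:330]))
```

```text
9.55 [ 0.57120785 -0.07473568  0.07064242] [-3.14078333e+00  1.45907643e-03  1.49698872e+00] [-0.08249109 -0.58866082 -2.89972564] [ 0.14435834 -0.09107461 -0.00276638]
scene tray_handle [([0.5675, -0.0767, 0.0822], 0.57)]
scene tray_lead [([0.5545, -0.2408, 0.0166], 0.74), ([0.4159, 0.1755, 0.0013], 0.22)]
scene tray_near [([0.568, -0.0641, 0.0404], 0.98)]
plane 0.76 832 n [-1.000e-04 -1.204e-01  9.927e-01] c [ 0.5778 -0.1353  0.0401] rect ((563.9822998046875, -151.9285888671875), (171.4051971435547, 106.51823425292969), 84.07487487792969)
```

View pics/d.png

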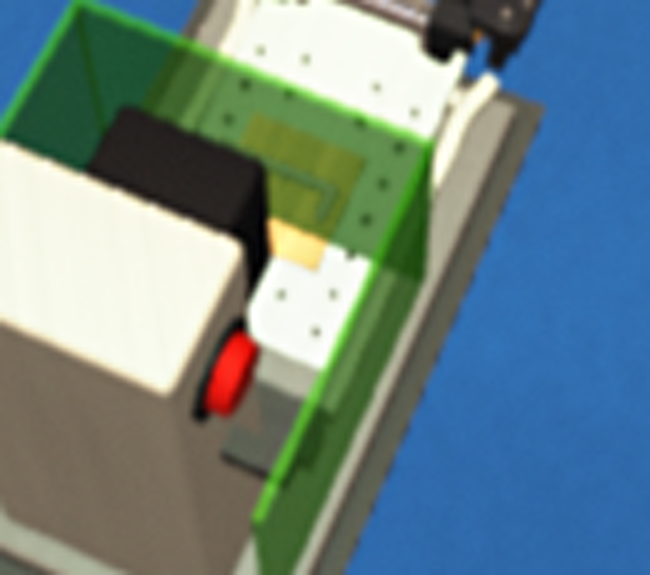

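The crop shows the lead edge at about (290,360), just before the dark lip (about y 385 in the crop). Its top is about 5 mm below the lip's lower edge and the underside about 1–2 mm above the floor. Tucking it in now.

Request:
{"fn": "drive_tool", "kwargs": {
  "steps": [
    [0,0,0,0,-4,0,1],
    [0,0,0,-1,-11,0,1],
    [0,0,0,-2,-19,0,1],
    [0,0,0,-2,-25,0,1],
    [0,0,0,-2,-26,0,1]
  ]
}}

```text
clock: 10.3
ee_pos: [0.5695, -0.0997, 0.0709]
eef_rot: [-3.141, 0.001, 1.498]
force: [-0.2, 0.3, -3.0]
finger_gap: 0.877
finger_force: 30.0
```

Run:
```python
from h import *
s=bot.sense();print(s['clock'],s['ee_pos'],s['eef_rot'],s['force'],s['wrist_torque'])
b=tray('scene')['color']
f=lambda i:cv2.resize(i[:,:,::-1],None,fx=5,fy=5,interpolation=cv2.INTER_CUBIC)
cv2.imwrite('pics/e.png',f(b[255:370,195:325]))
```

```text
10.3 [ 0.56953942 -0.09965549  0.07092017] [-3.14138648e+00  8.67633006e-04  1.49788390e+00] [-0.23040644  0.32879427 -3.00286937] [ 0.15146153 -0.05716678  0.00537698]
scene tray_handle [([0.5708, -0.1029, 0.0806], 0.61)]
scene tray_lead [([0.5541, -0.2651, 0.0221], 0.9)]
scene tray_near [([0.5674, -0.093, 0.0444], 0.66), ([0.5703, -0.1016, 0.0828], 0.34)]
plane 0.7 437 n [ 0.0156 -0.1179  0.9929] c [ 0.5842 -0.178   0.0389] rect ((594.2442626953125, -164.06817626953125), (85.12963104248047, 174.4367218017578), 21.583026885986328)
```

View pics/e.png

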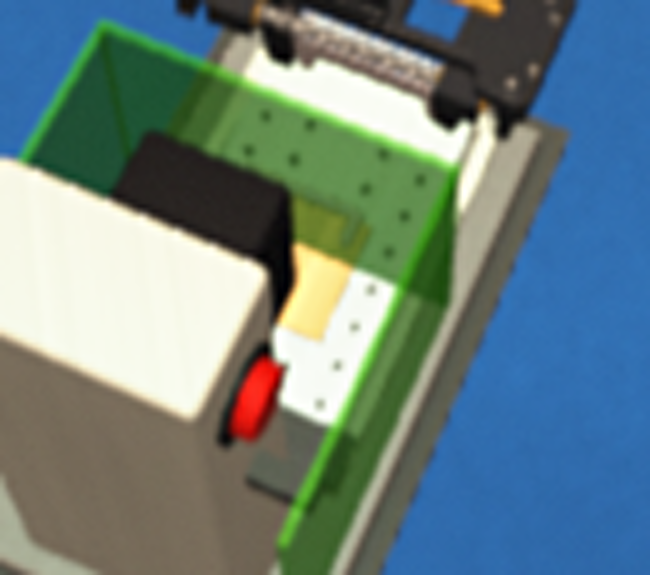

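The crop shows the lip's dark block at (300,450) now covering the tray's white leading edge, so it is tucked under with the handle edge still raised. Wrist force is normal. I'll push 4 mm more, then swing the handle edge down about the lead edge.

Request:
{"fn": "drive_tool", "kwargs": {
  "steps": [
    [0,0,0,0,-2,0,1],
    [0,0,0,0,-4,0,1],
    [0,0,0,0,-4,0,1],
    [-0.02,0.002,0,0,-3,-3,1],
    [-0.04,0.003,0,0,-2,-7,1]
  ]
}}

```text
clock: 11.05
ee_pos: [0.5699, -0.0999, 0.0639]
eef_rot: [3.141, 0.041, 1.499]
force: [0.3, -0.9, -2.7]
finger_gap: 0.88
finger_force: 30.0
```

Run:
```python
from h import *
s=bot.sense();print(s['clock'],s['ee_pos'],s['eef_rot'],s['force'],s['wrist_torque'])
tray('scene')
```

```text
11.05 [ 0.56985581 -0.09985015  0.06393709] [3.14125286 0.0414814  1.49942139] [ 0.33152935 -0.94453879 -2.74002978] [ 0.27851794 -0.09740415 -0.01286758]
scene tray_handle [([0.5699, -0.1006, 0.0746], 0.97)]
scene tray_lead [([0.5566, -0.2679, 0.0212], 0.67), ([0.2789, -0.2501, -0.003], 0.65)]
scene tray_near [([0.5689, -0.0917, 0.0323], 0.95)]
plane 0.76 428 n [ 0.0409 -0.0721  0.9966] c [ 0.5864 -0.1817  0.0352] rect ((566.7673950195312, -171.51528930664062), (159.26576232910156, 94.30809783935547), 82.94811248779297)
```

Request:
{"fn": "drive_tool", "kwargs": {
  "steps": [
    [0,0,0,0,-2,0,1],
    [0,0,0,0,-4,0,1],
    [0,0,0,0,-4,0,1],
    [-0.02,0.002,0,0,-3,-4,1],
    [-0.035,0.003,0,0,-3,-7,1]
  ]
}}

```text
clock: 11.8
ee_pos: [0.5697, -0.1026, 0.0568]
eef_rot: [-3.141, 0.076, 1.5]
force: [-0.3, -0.5, -2.9]
finger_gap: 0.884
finger_force: 30.0
```

Run:
```python
from h import *
s=bot.sense();print(s['clock'],s['ee_pos'],s['eef_rot'],s['force'],s['wrist_torque'])
b=tray('scene')['color']
f=lambda i:cv2.resize(i[:,:,::-1],None,fx=5,fy=5,interpolation=cv2.INTER_CUBIC)
cv2.imwrite('pics/f.png',f(b[240:355,210:340]))
```

```text
11.8 [ 0.5696886  -0.10264712  0.05680963] [-3.14101703  0.07633786  1.49990494] [-0.33616293 -0.50395954 -2.89990119] [ 0.18714537 -0.0984777  -0.04309815]
scene tray_handle [([0.57, -0.1051, 0.0643], 0.96)]
scene tray_lead [([0.5546, -0.2691, 0.022], 0.6), ([0.5684, -0.0933, 0.0275], 0.21)]
scene tray_near [([0.5687, -0.0953, 0.0277], 0.86)]
plane 0.72 372 n [ 0.105  -0.0217  0.9942] c [ 0.5869 -0.198   0.0309] rect ((586.6327514648438, -172.31309509277344), (62.579776763916016, 170.86061096191406), 17.204030990600586)
```

View pics/f.png

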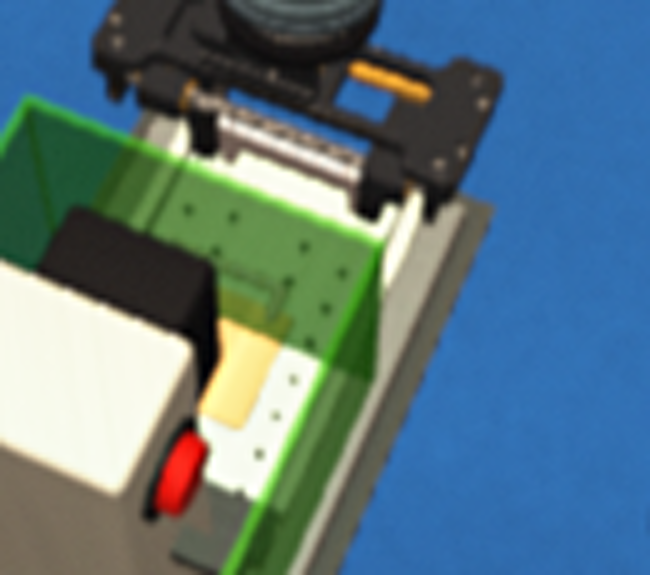

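The crop shows the tray between the walls, the near edge behind the sill line and the lead under the lip at (235,500). Gripper and shield are well apart. Lowering the rest.

Request:
{"fn": "drive_tool", "kwargs": {
  "steps": [
    [-0.01,0.001,0,0,0,-2,1],
    [-0.02,0.002,0,0,1,-4,1],
    [-0.03,0.003,0,0,1,-6,1],
    [-0.04,0.003,0,0,1,-8,1],
    [-0.04,0.003,0,0,1,-8,1]
  ]
}}

```text
clock: 12.55
ee_pos: [0.5698, -0.1015, 0.0491]
eef_rot: [-3.141, 0.116, 1.501]
force: [-1.5, -0.1, 0.2]
finger_gap: 0.881
finger_force: 30.0
```

Run:
```python
from h import *
s=bot.sense();print(s['clock'],s['ee_pos'],s['eef_rot'],s['force'],s['wrist_torque'])
tray('scene')
```

```text
12.55 [ 0.56978906 -0.10150459  0.04911536] [-3.14085344  0.11618516  1.50059063] [-1.47451691 -0.13451771  0.16653548] [ 0.26535333 -0.0614832  -0.02561649]
scene tray_handle []
scene tray_lead [([0.5516, -0.2725, 0.0199], 0.62)]
scene tray_near [([0.5674, -0.0942, 0.0177], 0.69)]
plane 0.81 331 n [0.0898 0.0099 0.9959] c [ 0.5876 -0.2026  0.0278] rect ((586.3941650390625, -171.84153747558594), (58.44422149658203, 168.2421417236328), 14.98591136932373)
```

The bed now carries the tray's weight and both edges read z≈0.02. Releasing and withdrawing along the tool axis.

Request:
{"fn": "drive_tool", "kwargs": {
  "steps": [
    [0,0,0,0,0,0,-1],
    [0,0,0,0,0,0,-1],
    [0,0,0,0,0,0,-1],
    [0,0,0,0,0,0,-1],
    [0,0,0,0,0,0,-1]
  ]
}}

```text
clock: 13.3
ee_pos: [0.5698, -0.102, 0.0491]
eef_rot: [-3.141, 0.115, 1.5]
force: [0.5, -0.3, 0.7]
finger_gap: 0.999
finger_force: 0.0
```

Request:
{"fn": "drive_tool", "kwargs": {
  "steps": [
    [0,0,0,0,1,8,-1],
    [0,0,0,0,2,20,-1],
    [0,0,0,0,5,40,-1],
    [0,0,0,1,9,75,-1],
    [0,0,0,1,14,120,-1]
  ]
}}

```text
clock: 13.8
ee_pos: [0.5697, -0.0877, 0.1701]
eef_rot: [-3.138, 0.115, 1.5]
force: [0.8, -0.3, -0.3]
finger_gap: 1.0
finger_force: 0.0
```

Request:
{"fn": "drive_tool", "kwargs": {
  "steps": [
    [0,0,0,0,30,30,-1],
    [0,0,0,0,70,50,-1],
    [0,0,0,0,115,60,-1],
    [0,0,0,0,160,70,-1],
    [0,0,0,0,180,70,-1]
  ]
}}

```text
clock: 14.3
ee_pos: [0.5707, 0.0981, 0.2422]
eef_rot: [3.139, 0.112, 1.505]
force: [1.0, 0.3, -0.7]
finger_gap: 1.001
finger_force: 0.0
```

Run:
```python
from h import *
s=bot.sense();print(s['clock'],s['ee_pos'],s['force'],s['finger_gap'])
b=tray('scene')['color'];a=tray('top')['color']
for l in ['display','spool','vase_mid','partsbin','scraper','sill']:
    print(l,[(np.round(r['xyz'],4).tolist(),round(r['p'],2)) for r in bot.spot_point('scene',l)[:1]])
f=lambda i:cv2.resize(i[:,:,::-1],None,fx=5,fy=5,interpolation=cv2.INTER_CUBIC)
cv2.imwrite('pics/g.png',f(b[240:355,205:335]))
```

```text
14.3 [0.57071882 0.09811098 0.24224338] [ 0.95455946  0.30641326 -0.69270044] 1.0011491855441692
scene tray_handle [([0.5718, -0.1024, 0.0609], 0.84)]
scene tray_lead [([0.5545, -0.2698, 0.0204], 0.79)]
scene tray_near [([0.5702, -0.0971, 0.0169], 0.89)]
plane 0.62 326 n [0.0794 0.0234 0.9966] c [ 0.5867 -0.1934  0.0275] rect ((564.6014404296875, -172.41561889648438), (159.97828674316406, 95.19395446777344), 84.25247192382812)
top tray_handle [([0.5712, -0.1005, 0.0616], 0.96)]
top tray_lead [([0.5576, -0.2703, 0.0203], 0.73)]
top tray_near []
plane 0.83 212 n [ 0.0164 -0.0278  0.9995] c [ 0.5858 -0.2004  0.0266] rect ((570.4597778320312, -192.12469482421875), (135.99072265625, 86.1219482421875), 83.2520980834961)
display [([0.4152, 0.1765, 0.0051], 0.83)]
spool [([0.5532, 0.4612, 0.0016], 0.74)]
vase_mid []
partsbin [([0.2791, -0.2496, 0.0029], 0.67)]
scraper [([0.7993, -0.0647, 0.0001], 0.59)]
sill [([0.5743, -0.0823, 0.0283], 0.93)]
```

View pics/g.png

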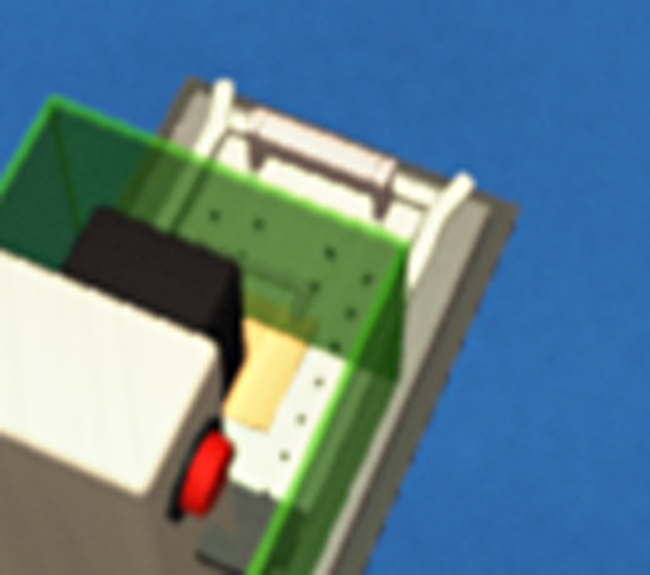

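The crop shows the tray flat between the walls, with the handle (250–390, 120–180) behind the sill and the lead under the lip at (255,490). Handle height of 0.061 m matches a seated tray, and the four neighbours the network found have not moved (the vase was missed in this picture, and the arm never went near it). Handing in.

```bash
python3 -c "
from bench import bot
print(bot.job_done())"
```

```text
the job is handed in; nothing more can be done
None
```

The tray lies flat on the bed, with its lead edge under the lip and its handle edge behind the sill; the gripper has let go and the job was handed in at about 14.5 s, verdict not shown.

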